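Fit the large bobbin to the bobbin sander

TASK

Take the thickest of the three sanding bobbins off its storage peg and slip it over the sander's upright spindle, lowering it gently (neither dropped nor forced) until it stands fully home on the machine's plate. Its core is soft foam, so hold it lightly, with less than 15 N of grip. Then put the loose flanged collar over the spindle, wide flange down, so that it sits flat on top of the bobbin; leave the other two bobbins standing on their pegs.

Things in the scene. Friction and masses are not known exactly. Their poses are not given: they have to be found in the camera images.
- sander: bench-mounted bobbin sander, fixed: grey cast plate 340 (x) x 280 (y) x 12 mm flat on the bench. Origin at the centre of its underside; x runs along the 340 mm side, z up. The spindle stands 30 mm from the origin along +x, in a dark disc with a bright steel ring set flush in the plate
- spindle_foot (a point): point on the spindle's axis at the plate's top surface (12 mm above the bench). The spindle is a bare steel rod 12 mm in diameter and 112 mm tall above this point, its last 12 mm tapering to 4 mm; nothing else stands on it
- spindle_tip (a point): centre of the spindle's top end, 112 mm above spindle_foot
- rack: plywood storage board 320 (x) x 90 (y) x 20 mm thick, fixed, with three wooden pegs 10 mm in diameter and 20 mm tall in a row along its x axis at x = -105, 0 and +105 mm. Origin at the centre of its underside. Each peg carries one bobbin, standing on the board; which peg holds which bobbin varies
- bobbin: the thickest sanding bobbin: upright tube 50 mm in diameter and 76 mm tall with a through bore of 15.5 mm, brown abrasive outside, grey foam core, about 160 g; both ends alike. Origin at the centre of its lower end, z along its axis
- bobbin_mid (a point): centre of the thick bobbin, on its axis, 38 mm from either end
- bobbin_mid_size: bystander: bobbin of the same kind, 38 mm in diameter, 76 mm tall, on its peg. Origin at the centre of its lower end
- bobbin_slim: bystander: bobbin of the same kind, 26 mm in diameter, 76 mm tall, on its peg. Origin at the centre of its lower end
- collar: loose aluminium retaining collar lying flange down on the sander's plate: flange 46 mm in diameter and 6 mm thick, above it a round hub 26 mm in diameter and 22 mm tall (28 mm in all), through bore 15.5 mm, about 80 g. Origin at the centre of the flange's underside, z up the hub
There are look-alikes about, which are no part of the job. There is more than one size of the collar; the one meant has the size given above.

How it is judged:
By the outcome, as a careful person would: the job done as asked, in the order asked, and still so for the second after the job is handed in, with the robot touching nothing.
It also fails if it takes over 64 s, if anything falls off the work surface, if the arm or the gripper's body presses on something with over 40 N, if the wrist force passes 120 N, or if a joint passes its speed limit or range.

ROBOT

A 7-joint arm with a two-finger parallel gripper is mounted at the origin on the work surface. World frame = base frame: x ahead of the robot, y to its left, z up, the work surface at z = 0. Lengths are in m, angles in rad, forces in N, time in s.
With the tool pointing down it reaches from about 0.35 to 0.9 m from the base axis. Payload 19.9 kg.
Tool frame: the origin (TCP) lies between the finger pads; the fingertips stand 17 mm ahead of it and the grasp point (between the pads) lies 2 mm behind it; y points along the fingers, z is the direction in which the jaws open and shut, and the axes are right-handed (so a half turn about y gives the same grasp; the last joint's range is limited). The gripper opens to 94 mm and grips with 3 to 60 N. Pads are 16 mm wide; open, the fingers measure 119 mm over their backs; the gripper's body (75 mm by 177 mm) begins 78 mm behind the grasp point.
Start: joints at [1.069, 0.417, -0.01, 1.614, 0.005, 1.111, -0.053], TCP at [0.278, -0.56, 0.222] pointing down, gripper open.
Joint ranges: [-2.81, 2.81], [-0.39, 2.02], [-1.27, 1.25], [0.06, 2.57], [-1.19, 4.33], [0.19, 2], [-2.82, 2.82]. Speed limits (rad/s): [1.89, 1.89, 2.39, 2.39, 3.01, 3.01, 3.01].

INTERFACE

Orientations are given as a unit quaternion [w, x, y, z].
In Python, from rig import telemetry, viewer, ticket, models gives the robot as it stands.
- The arm moves only by the tool play_rows, never from a script. Its argument "steps" is a list of rows, each an object of numbers: "jaw": the closure, from 0 (fully open) to 1 (shut); "x", "y", "z": the shift along the tool's x, y, z in cm; "rx", "ry", "rz": the turn, a rotation vector about the tool's x, y, z in degrees. In form: [{"jaw": .., "x": .., "y": .., "z": .., "rx": .., "ry": .., "rz": ..}, ...]. A call has 1 to 10 rows; each row is the pose to reach, as a shift and turn from the pose commanded when the call began, along the tool's axes at that moment; what a row does not reach only later rows make up. A row lasts 1/12 s, in which the tool goes at most 41.7 mm and 7.16 degrees, less where a joint would pass 70% of its speed; a pose out of reach is approached as far as the arm can. A call with a gripper value outside its range is refused whole. The fingers move at their own pace and stop on an object; "newtons" is the grip in N (left out, the last holds). Time passes only in rows, so rows that repeat a pose let the fingers close. It gives the time, the measured TCP pose, the force and the opening at its end, in the units of the state.
- telemetry.observe(): the state, without advancing time (a new reading comes with each control period).
- viewer.camera(name): name is "scene" or "top"; returns the picture (400x640x3 uint8, blue, green, red); there is no depth.
- viewer.camera_params(name): a dict with "fov_y" (degrees; the focal length in pixels is half the picture's height over the tangent of half this angle, whatever the lens; pixels are square), "cx", "cy" (the principal point, pixels), "k1" (the pictures are not rectified: a ray, as slopes to the right and down, at radius r is drawn at 1 + k1 r^2 times it, then the intrinsics apply), "extrinsics" (4x4, takes a point from world to camera coordinates). Camera axes: x right, y up, looking along -z (the intrinsics and any distortion apply to the point x, -y, -z); pixel columns grow to the right and rows downward; lengths in m; the calibration is good to about 2 mm. A picture is of the moment at which its call begins. camera_params takes no time and is no camera call.
- ticket.close_job(): hands the job in, once; it reports no verdict.
Trained networks look in the newest picture that a camera, given by its name, has taken for a name from the list of things; names that differ only in an ending like _2 or _b are one class to them, and where a whole thing is asked for, a point or a joint stands for the part that bears it (a point fixed in the world has none). Each returns a list of dicts, best first, with "p" (0 to 1); they miss things now and then, are a little off and sometimes report something else, mostly with a low value. They report only what shows in the picture. A call takes as long as a camera call. They do not tell look-alikes from the thing itself.
- models.cut_out(camera, thing): "pixels" (400x640 bool, what is visible of it) and "rect" ([left, top, width, height] in pixels, round what is visible of it).
- models.mark_of(camera, thing): "position" ([column, row] in pixels: a listed point, or the origin of a listed thing).
The state is a dict: "time": time; "joint_pos": joint angles; "qvel": joint speeds; "joint_torque": joint torques, N m; "ee_pos": TCP position; "tcp_rot": TCP orientation; "force": force on the tool from outside, world axes, zero at the start; "moment": the same for the moment, N m; "opening": opening from 0.0 (shut) to 1.0 (fully open).
Only numpy, scipy, OpenCV 4.12 (cv2) and the standard library are available. Lean on these libraries where they do the work, as an engineer would, in place of code of your own. Each camera call takes 0.05 s, during which the arm holds its last target. There are 200 camera calls.

## Working session

There is one attempt and no reset: what is moved stays moved. The work goes in short steps, Python scripts to look and compute and a tool call to move; the robot and the scene stay as the last step left them, time stands still between calls to the robot, and variables do not carry over. Pictures are saved under pics/ and viewed, about 8 in all and at most 12, crops included, and the job is handed in when it is done.

Besides the shell and the picture viewer there is one more tool, called after "Call:" in YAML: its name, and indented under it one key for each argument. play_rows: Moves the arm, as the interface text tells. Its arguments: {"type":"object","properties":{"steps":{"type":"array"},"newtons":{"type":"number"}},"required":["steps"]}

```bash
ls; mkdir -p pics; cat > h.py <<'E'
import numpy as np, cv2
from rig import telemetry, viewer, ticket, models
from scipy.spatial.transform import Rotation as R
def K(n):
    p=viewer.camera_params(n); f=200/np.tan(np.radians(p['fov_y'])/2); return p,f,np.array(p['extrinsics'])
def proj(n,P):
    p,f,E=K(n); c=(E[:3,:3]@np.atleast_2d(P).T).T+E[:3,3]
    s=np.c_[c[:,0]/-c[:,2],-c[:,1]/-c[:,2]]; r2=(s**2).sum(1,keepdims=True)
    return s*(1+p['k1']*r2)*f+[p['cx'],p['cy']]
def ray(n,px):
    p,f,E=K(n); d=(np.array(px,float)-[p['cx'],p['cy']])/f; s=d.copy()
    for _ in range(30): s=d/(1+p['k1']*(s@s))
    Rm=E[:3,:3]; return -Rm.T@E[:3,3], Rm.T@np.array([s[0],-s[1],-1])
def atz(n,px,z):
    o,d=ray(n,px); return o+d*(z-o[2])/d[2]
def tri(ms):
    A=np.zeros((3,3));b=np.zeros(3)
    for n,px in ms:
        o,d=ray(n,px); d=d/np.linalg.norm(d); M=np.eye(3)-np.outer(d,d); A+=M;b+=M@o
    return np.linalg.solve(A,b)
def Rt(s=None):
    s=s or telemetry.observe(); q=s['tcp_rot']; return R.from_quat([q[1],q[2],q[3],q[0]]).as_matrix()
E
python3 - <<'E'
from h import *
s=telemetry.observe(); print(s); print(Rt(s).round(3))
for n in('scene','top'):
    cv2.imwrite(f'pics/{n}0.png',viewer.camera(n)); p,f,E=K(n); print(n,f,p['k1'],(-E[:3,:3].T@E[:3,3]).round(3))
    for t in ['spindle_foot','spindle_tip','rack','sander','bobbin','bobbin_mid','bobbin_mid_size','bobbin_slim','collar']:
        print(n,t,[(np.round(m['position'],1).tolist(),round(m['p'],2)) for m in models.mark_of(n,t)][:5])
E
```

```text
pics
{'time': 0.0, 'joint_pos': array([ 1.0685313 ,  0.41795953, -0.01033932,  1.61418827,  0.00469854,
        1.11070355, -0.05299361]), 'qvel': array([ 2.70670951e-04,  7.88660048e-05,  4.83237001e-04, -6.35273330e-04,
        1.44082669e-04,  1.95698816e-04,  6.26560741e-04]), 'joint_torque': array([ 6.44533839e-05, -8.51235437e+01,  6.39102850e-01, -4.25996447e+01,
       -4.89131617e-02,  1.85332383e-02,  1.21786898e-04]), 'ee_pos': array([ 0.27774158, -0.55948653,  0.2218282 ]), 'tcp_rot': array([ 0.16135834, -0.16160972,  0.68883844, -0.68800246]), 'force': array([-1.01253477, -0.21116702,  0.34695699]), 'moment': array([-0.00137625, -0.00308133, -0.00325266]), 'opening': 1.0000178643944935}
[[-0.896 -0.001  0.445]
 [-0.445  0.001 -0.896]
 [ 0.    -1.    -0.001]]
scene 513.4974126026759 -0.030726079347205008 [1.154 0.233 0.902]
scene spindle_foot [([248.7, 265.0], 0.75), ([475.1, 278.7], 0.45)]
scene spindle_tip [([240.5, 231.4], 0.92)]
scene rack []
scene sander [([250.8, 259.4], 0.96), ([473.4, 279.1], 0.51)]
scene bobbin [([449.4, 319.0], 0.71)]
scene bobbin_mid [([456.5, 305.1], 0.78)]
scene bobbin_mid_size [([476.8, 280.0], 0.77)]
scene bobbin_slim [([494.9, 244.1], 0.64)]
scene collar [([242.8, 209.8], 0.7), ([181.9, 199.6], 0.65), ([282.9, 168.0], 0.56)]
top 502.1767146888362 0.006143233110705309 [ 0.403 -0.056  1.15 ]
top spindle_foot [([382.1, 136.0], 0.69)]
top spindle_tip [([387.5, 129.8], 0.65)]
top rack [([184.5, 192.7], 0.72)]
top sander [([381.0, 151.0], 0.87)]
top bobbin [([189.7, 147.7], 0.7), ([165.5, 240.8], 0.27)]
top bobbin_mid [([189.0, 144.1], 0.59)]
top bobbin_mid_size [([178.2, 190.1], 0.73)]
top bobbin_slim [([168.9, 241.1], 0.48)]
top collar [([480.3, 189.0], 0.93), ([406.6, 276.6], 0.92), ([416.5, 187.7], 0.62)]
```

View pics/scene0.png

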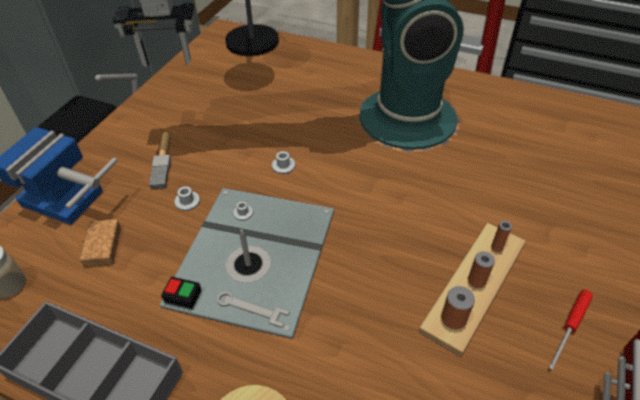

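View pics/top0.png

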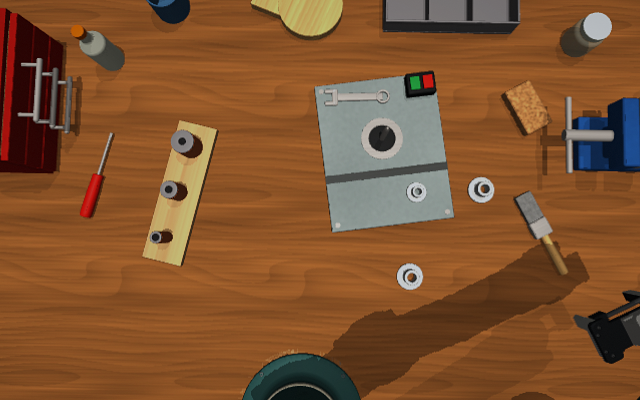

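The scene view shows the plate with the spindle at about (245,250), a small collar on the plate at (242,210) and two bigger collars on the bench. The rack has the thick bobbin at its near end, at (458,306). The top view shows the thick bobbin at (185,142), the spindle at (382,138) and the plate collar at (416,191).

```bash
cat >> h.py <<'E'
from scipy.optimize import minimize
A=np.linspace(0,2*np.pi,60,endpoint=False)
def sil(n,parts):
    """parts: list of (center xyz, r, h) upright cylinders -> mask at x4"""
    m=np.zeros((1600,2560),np.uint8)
    for c,r,h in parts:
        P=np.vstack([np.c_[c[0]+r*np.cos(A),c[1]+r*np.sin(A),0*A+c[2]+k] for k in(0,h)])
        q=((proj(n,P)+.5)*4).astype(np.float32); cv2.fillConvexPoly(m,cv2.convexHull(q).round().astype(np.int32),1)
    return m
def fit(masks,f,x0):
    big={n:cv2.resize(m.astype(np.float32),(2560,1600),interpolation=cv2.INTER_LINEAR)>.5 for n,m in masks.items()}
    def cost(x):
        return sum(1-(s&b).sum()/(s|b).sum() for n,b in big.items() for s in [sil(n,f(x))>0])
    r=minimize(cost,x0,method='Nelder-Mead',options=dict(initial_simplex=[x0,np.add(x0,[.006,0]),np.add(x0,[0,.006])],xatol=1e-4,maxiter=60)); return r.x,r.fun
E
python3 - <<'E'
from h import *
for n in('scene','top'): viewer.camera(n)
def rep(name,f,z,pick=0):
    M={}
    for n in('scene','top'):
        c=models.cut_out(n,name); print(name,n,[(np.round(a['rect']).tolist(),round(a['p'],2)) for a in c][:4])
        if c:
            if name=='collar': 
                t={'scene':(243,210),'top':(416,191)}[n]; c=[a for a in c if np.hypot(a['rect'][0]+a['rect'][2]/2-t[0],a['rect'][1]+a['rect'][3]/2-t[1])<8]
            if c: M[n]=c[0]['pixels']
    for sub in [M]+[{n:M[n]} for n in M]:
        n=list(sub)[-1]; ys,xs=np.nonzero(sub[n]); x0=atz(n,[xs.mean(),ys.mean()],z)[:2]
        print('  ',list(sub),*fit(sub,f,x0))
cyl=lambda r:(lambda x:[((x[0],x[1],.02),r,.076)])
rep('bobbin',cyl(.025),.06); rep('bobbin_mid_size',cyl(.019),.06); rep('bobbin_slim',cyl(.013),.06)
rep('collar',lambda x:[((x[0],x[1],.012),.023,.006),((x[0],x[1],.018),.013,.022)],.02)
print('foot', [atz(n,p,.012).round(4) for n,p in(('scene',(248.7,265)),('top',(382.1,136)))])
print('tip', [atz(n,p,.124).round(4) for n,p in(('scene',(240.5,231.4)),('top',(387.5,129.8)))])
ims=[]
for n,c,w in(('top',(395,155),(75,60)),('scene',(250,240),(75,60))):
    im=viewer.camera(n); k=im[c[1]-w[1]:c[1]+w[1],c[0]-w[0]:c[0]+w[0]]; ims.append(cv2.resize(k,None,fx=5,fy=5,interpolation=cv2.INTER_CUBIC))
cv2.imwrite('pics/t.png',cv2.resize(np.vstack(ims),(500,600) if 0 else (375,600)) if 0 else ims[0]); cv2.imwrite('pics/s.png',ims[1])
E
```

```text
bobbin scene [([438.0, 285.0, 38.0, 45.0], 0.72)]
bobbin top [([174.0, 128.0, 27.0, 30.0], 0.82)]
   ['scene', 'top'] [0.59522892 0.2614586 ] 0.1496031029050825
   ['scene'] [0.59202794 0.26189453] 0.050608724136048444
   ['top'] [0.59548178 0.26075746] 0.0373712514811777
bobbin_mid_size scene [([468.0, 251.0, 27.0, 36.0], 0.94)]
bobbin_mid_size top [([159.0, 179.0, 31.0, 20.0], 0.74), ([171.0, 128.0, 31.0, 31.0], 0.54), ([150.0, 233.0, 24.0, 13.0], 0.19)]
   ['scene', 'top'] [0.49132271 0.2859729 ] 0.2154185508003864
   ['scene'] [0.49006205 0.28634776] 0.09152629769680298
   ['top'] [0.49145922 0.28421428] 0.1008297004640698
bobbin_slim scene [([489.0, 219.0, 23.0, 34.0], 0.58), ([438.0, 288.0, 37.0, 41.0], 0.49)]
bobbin_slim top [([152.0, 234.0, 21.0, 12.0], 0.76)]
   ['scene', 'top'] [0.39064217 0.30844062] 0.22317878568122107
   ['scene'] [0.38666025 0.30990593] 0.06339410939691448
   ['top'] [0.39078094 0.30665845] 0.05696505505026328
collar scene [([273.0, 151.0, 24.0, 24.0], 0.86), ([173.0, 188.0, 27.0, 23.0], 0.8), ([233.0, 202.0, 18.0, 18.0], 0.69)]
collar top [([468.0, 179.0, 30.0, 23.0], 0.76), ([408.0, 180.0, 19.0, 24.0], 0.69), ([395.0, 263.0, 25.0, 24.0], 0.58)]
   ['scene', 'top'] [ 0.5021546  -0.25007755] 0.3295429133055723
   ['scene'] [ 0.49800551 -0.25080633] 0.0969063716451547
   ['top'] [ 0.5042528  -0.25066933] 0.08176795580110496
foot [array([ 0.6247, -0.1678,  0.012 ]), array([ 0.6298, -0.1738,  0.012 ])]
tip [array([ 0.6257, -0.1708,  0.124 ]), array([ 0.6207, -0.1732,  0.124 ])]
```

View pics/t.png

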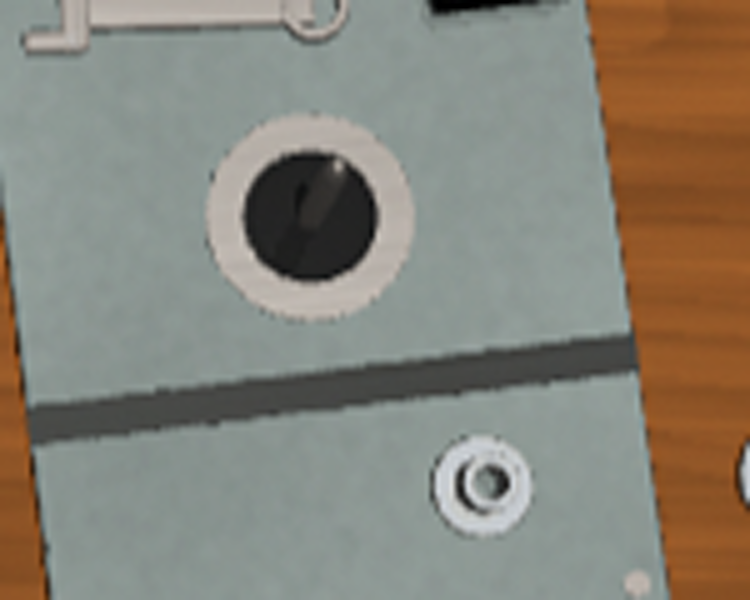

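View pics/s.png

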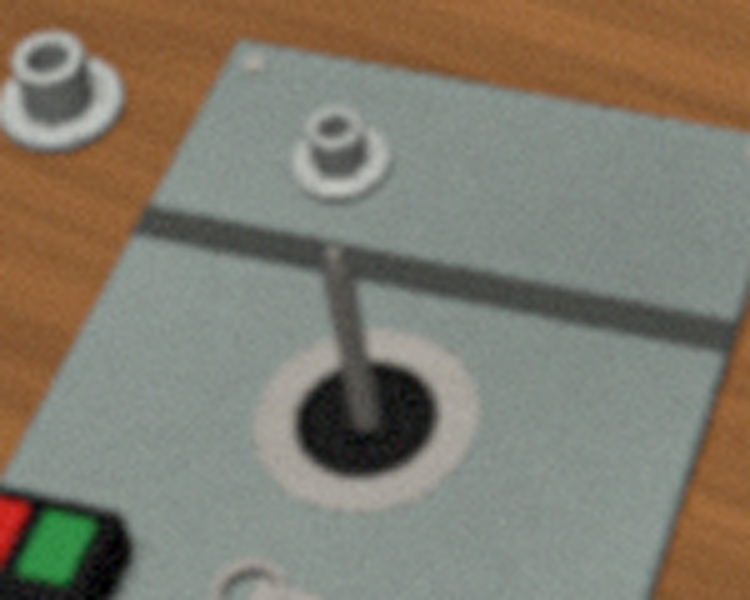

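```bash
python3 - <<'E'
from h import *
def ell(n,c,z,r,test,w):
    g=cv2.imread(f'pics/{n}0.png',0).astype(np.float32); m=test(g).astype(np.uint8)
    l,lab,st,ce=cv2.connectedComponentsWithStats(m,connectivity=4)
    i=lab[c[1]-w:c[1]+w,c[0]-w:c[0]+w]; k=np.bincount(i[i>0]).argmax()
    cn=max(cv2.findContours((lab==k).astype(np.uint8),cv2.RETR_EXTERNAL,cv2.CHAIN_APPROX_NONE)[0],key=len)
    P=np.array([atz(n,p,z)[:2] for p in cv2.convexHull(cn)[:,0]])
    (cx,cy),rad=cv2.minEnclosingCircle(P.astype(np.float32)); print(n,st[k],(round(cx,4),round(cy,4)),round(rad,4))
for n,c in(('top',(382,138)),('scene',(248,263))):
    ell(n,c,.012,.025,lambda g:g<60,8); ell(n,c,.012,.04,lambda g:g>182 if n=='top' else g>150,26)
for n,uv,o in(('top',(340,161),(320,95)),('scene',(334,247),(175,180))):
    px=(np.array(uv)+.5)/5-.5+o; print(n,'tip',px,atz(n,px,.124).round(4))
for n,uv,o in(('top',(482,486),(320,95)),('scene',(341,163),(175,180))):
    px=(np.array(uv)+.5)/5-.5+o; print(n,'flange top',atz(n,px,.018).round(4))
for n,uv,o in(('top',(490,483),(320,95)),('scene',(335,127),(175,180))):
    px=(np.array(uv)+.5)/5-.5+o; print(n,'hub top',atz(n,px,.040).round(4))
# hole centres of ring by area mean, and gripper pose check
s=telemetry.observe(); print(proj('top',[s['ee_pos'],s['ee_pos']-[0,0,.017]]),proj('scene',[s['ee_pos']-[0,0,.017]]))
E
```

```text
top [369 126  26  25 506] (0.6251, -0.1727) 0.0299
top [372 150  24   8  75] (0.5894, -0.1775) 0.0266
scene [235 253  27  22 390] (0.6213, -0.1718) 0.0283
scene [225 246  46  37 615] (0.6211, -0.1718) 0.0487
top tip [387.6 126.8] [ 0.627  -0.1733  0.124 ]
scene tip [241.4 229. ] [ 0.6196 -0.1721  0.124 ]
top flange top [ 0.5025 -0.2514  0.018 ]
scene flange top [ 0.501  -0.2488  0.018 ]
top hub top [ 0.502  -0.2512  0.04  ]
scene hub top [ 0.4989 -0.2499  0.04  ]
[[604.51787129 308.93489866]
 [599.47657361 307.56847955]] [[166.91632857  64.99875133]]
```

The fits agree between cameras to about ±2 mm:

| Item | Position (m) |
|---|---|
| Thick bobbin | about (0.594, 0.2615) |
| Spindle | about (0.623, -0.1725) |
| Plate collar (46 mm flange) | about (0.502, -0.250) |

I'll move to the bobbin now.

Call:
play_rows:
  steps:
    - {"jaw":0,"x":-4,"z":-3.67}
    - {"jaw":0,"x":-30,"z":-27.5}
    - {"jaw":0,"x":-30,"z":-27.5}
    - {"jaw":0,"x":-30,"z":-27.5}
    - {"jaw":0,"x":-30,"z":-27.5}
    - {"jaw":0,"x":-30,"z":-27.5}
    - {"jaw":0,"x":-30,"z":-27.5}
    - {"jaw":0,"x":-30,"z":-27.5}
    - {"jaw":0,"x":-30,"z":-27.5}
    - {"jaw":0,"x":-30,"z":-27.5}
  newtons: 9

```text
invalid input at $.steps[0]: expected keys jaw, x, y, z, rx, ry, rz
```

Call:
play_rows:
  steps:
    - {"jaw":0,"x":-30,"y":0,"z":-27.5,"rx":0,"ry":0,"rz":0}
    - {"jaw":0,"x":-30,"y":0,"z":-27.5,"rx":0,"ry":0,"rz":0}
    - {"jaw":0,"x":-30,"y":0,"z":-27.5,"rx":0,"ry":0,"rz":0}
    - {"jaw":0,"x":-30,"y":0,"z":-27.5,"rx":0,"ry":0,"rz":0}
    - {"jaw":0,"x":-30,"y":0,"z":-27.5,"rx":0,"ry":0,"rz":0}
    - {"jaw":0,"x":-30,"y":0,"z":-27.5,"rx":0,"ry":0,"rz":0}
    - {"jaw":0,"x":-30,"y":0,"z":-27.5,"rx":0,"ry":0,"rz":0}
    - {"jaw":0,"x":-30,"y":0,"z":-27.5,"rx":0,"ry":0,"rz":0}
    - {"jaw":0,"x":-30,"y":0,"z":-27.5,"rx":0,"ry":0,"rz":0}
    - {"jaw":0,"x":-30,"y":0,"z":-27.5,"rx":0,"ry":0,"rz":0}
  newtons: 9

```text
time: 2.43
ee_pos: [0.4251, -0.177, 0.2228]
tcp_rot: [-0.162, 0.162, -0.688, 0.688]
force: [0.1, 0.6, 0.3]
opening: 1.001
```

Call:
play_rows:
  steps:
    - {"jaw":0,"x":-34.7,"y":0,"z":-31.8,"rx":0,"ry":0,"rz":0}
    - {"jaw":0,"x":-34.7,"y":0,"z":-31.8,"rx":0,"ry":0,"rz":0}
    - {"jaw":0,"x":-34.7,"y":0,"z":-31.8,"rx":0,"ry":0,"rz":0}
    - {"jaw":0,"x":-34.7,"y":0,"z":-31.8,"rx":0,"ry":0,"rz":0}
    - {"jaw":0,"x":-34.7,"y":0,"z":-31.8,"rx":0,"ry":0,"rz":0}
    - {"jaw":0,"x":-34.7,"y":0,"z":-31.8,"rx":0,"ry":0,"rz":0}
    - {"jaw":0,"x":-34.7,"y":0,"z":-31.8,"rx":0,"ry":0,"rz":0}
    - {"jaw":0,"x":-34.7,"y":0,"z":-31.8,"rx":0,"ry":0,"rz":0}
    - {"jaw":0,"x":-34.7,"y":0,"z":-31.8,"rx":0,"ry":0,"rz":0}
    - {"jaw":0,"x":-34.7,"y":0,"z":-31.8,"rx":0,"ry":0,"rz":0}

```text
time: 3.27
ee_pos: [0.5748, 0.2105, 0.2225]
tcp_rot: [-0.161, 0.161, -0.688, 0.688]
force: [0.3, 0.4, 0.0]
opening: 1.0
```

```bash
python3 - <<'E'
from h import *
s=telemetry.observe(); M=Rt(s); print(s['ee_pos'],M.round(3)); print(M.T@(np.array([.594,.2615,.222])-s['ee_pos'])*100)
E
```

```text
[0.5747922  0.21053922 0.22250544] [[-0.896  0.     0.444]
 [-0.444 -0.    -0.896]
 [-0.    -1.     0.   ]]
[-3.98427077  0.05087582 -3.71281068]
```

Call:
play_rows:
  steps:
    - {"jaw":0,"x":-4.0,"y":0,"z":-3.7,"rx":0,"ry":0,"rz":0}
    - {"jaw":0,"x":-4.0,"y":0,"z":-3.7,"rx":0,"ry":0,"rz":0}
    - {"jaw":0,"x":-4.0,"y":3,"z":-3.7,"rx":0,"ry":0,"rz":0}
    - {"jaw":0,"x":-4.0,"y":6,"z":-3.7,"rx":0,"ry":0,"rz":0}
    - {"jaw":0,"x":-4.0,"y":8,"z":-3.7,"rx":0,"ry":0,"rz":0}
    - {"jaw":0,"x":-4.0,"y":8,"z":-3.7,"rx":0,"ry":0,"rz":0}
    - {"jaw":0,"x":-4.0,"y":8,"z":-3.7,"rx":0,"ry":0,"rz":0}

```text
time: 3.85
ee_pos: [0.5934, 0.2594, 0.1423]
tcp_rot: [-0.161, 0.162, -0.688, 0.688]
force: [-0.0, 1.3, 0.1]
opening: 1.005
```

```bash
python3 - <<'E'
from h import *
s=telemetry.observe(); M=Rt(s); print(s['ee_pos'],s['force'],M.round(3)); print(M.T@(np.array([.594,.2615,.072])-s['ee_pos'])*100)
a=viewer.camera('scene')[200:380,380:560]; b=viewer.camera('top')[60:240,100:280]
cv2.imwrite('pics/a.png',cv2.resize(np.hstack([a,b]),(800,400),interpolation=cv2.INTER_CUBIC))
E
```

```text
[0.59343335 0.25935662 0.14225884] [-0.00168468  1.26596109  0.12339734] [[-0.896 -0.001  0.445]
 [-0.445 -0.    -0.896]
 [ 0.001 -1.    -0.   ]]
[-0.15642682  7.02571028 -0.16467073]
```

View pics/a.png

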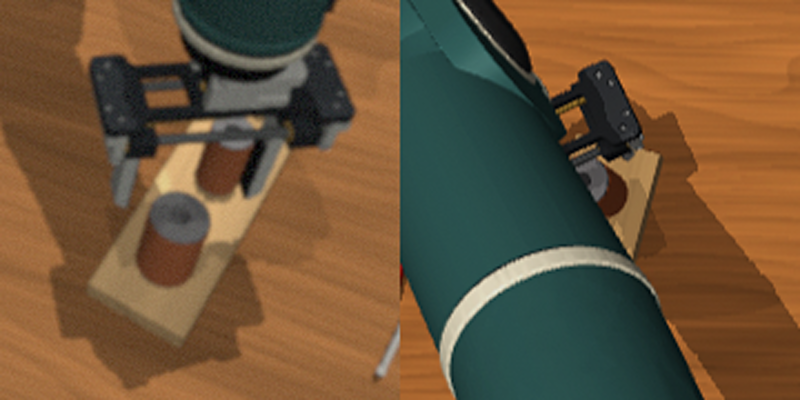

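The left half shows the open jaws above the thick bobbin, straddling it, with the mid-size one clear behind. I'll descend and close lightly.

Call:
play_rows:
  steps:
    - {"jaw":0,"x":-0.15,"y":2,"z":-0.15,"rx":0,"ry":0,"rz":0}
    - {"jaw":0,"x":-0.15,"y":4,"z":-0.15,"rx":0,"ry":0,"rz":0}
    - {"jaw":0,"x":-0.15,"y":6,"z":-0.15,"rx":0,"ry":0,"rz":0}
    - {"jaw":0,"x":-0.15,"y":7,"z":-0.15,"rx":0,"ry":0,"rz":0}
    - {"jaw":0,"x":-0.15,"y":7,"z":-0.15,"rx":0,"ry":0,"rz":0}
    - {"jaw":0.3,"x":-0.15,"y":7,"z":-0.15,"rx":0,"ry":0,"rz":0}
    - {"jaw":0.5,"x":-0.15,"y":7,"z":-0.15,"rx":0,"ry":0,"rz":0}
    - {"jaw":0.6,"x":-0.15,"y":7,"z":-0.15,"rx":0,"ry":0,"rz":0}
    - {"jaw":0.7,"x":-0.15,"y":7,"z":-0.15,"rx":0,"ry":0,"rz":0}
    - {"jaw":1,"x":-0.15,"y":7,"z":-0.15,"rx":0,"ry":0,"rz":0}
  newtons: 9

```text
time: 4.78
ee_pos: [0.5947, 0.2617, 0.0732]
tcp_rot: [0.162, -0.161, 0.688, -0.688]
force: [0.5, 1.0, -0.5]
opening: 0.681
```

Call:
play_rows:
  steps:
    - {"jaw":1,"x":0,"y":0,"z":0,"rx":0,"ry":0,"rz":0}
    - {"jaw":1,"x":0,"y":0,"z":0,"rx":0,"ry":0,"rz":0}
    - {"jaw":1,"x":0,"y":0,"z":0,"rx":0,"ry":0,"rz":0}
    - {"jaw":1,"x":0,"y":0,"z":0,"rx":0,"ry":0,"rz":0}
    - {"jaw":1,"x":0,"y":0,"z":0,"rx":0,"ry":0,"rz":0}

```text
time: 5.2
ee_pos: [0.5944, 0.2618, 0.0727]
tcp_rot: [0.162, -0.161, 0.688, -0.688]
force: [-0.4, 0.6, 4.6]
opening: 0.54
```

Call:
play_rows:
  steps:
    - {"jaw":1,"x":0,"y":0,"z":0,"rx":0,"ry":0,"rz":0}
    - {"jaw":1,"x":0,"y":0,"z":0,"rx":0,"ry":0,"rz":0}
    - {"jaw":1,"x":0,"y":0,"z":0,"rx":0,"ry":0,"rz":0}
    - {"jaw":1,"x":0,"y":-0.5,"z":0,"rx":0,"ry":0,"rz":0}
    - {"jaw":1,"x":0,"y":-1,"z":0,"rx":0,"ry":0,"rz":0}
    - {"jaw":1,"x":0,"y":-2,"z":0,"rx":0,"ry":0,"rz":0}
    - {"jaw":1,"x":0,"y":-3,"z":0,"rx":0,"ry":0,"rz":0}
    - {"jaw":1,"x":0,"y":-3,"z":0,"rx":0,"ry":0,"rz":0}

```text
time: 5.87
ee_pos: [0.5954, 0.2621, 0.1051]
tcp_rot: [0.162, -0.16, 0.689, -0.688]
force: [-0.4, 1.2, -2.2]
opening: 0.54
```

The bobbin is held (opening about 50 mm, weight felt). I'll lift it clear of the spindle and carry it over.

Call:
play_rows:
  steps:
    - {"jaw":1,"x":0,"y":-2,"z":0,"rx":0,"ry":0,"rz":0}
    - {"jaw":1,"x":0,"y":-5,"z":0,"rx":0,"ry":0,"rz":0}
    - {"jaw":1,"x":0,"y":-8,"z":0,"rx":0,"ry":0,"rz":0}
    - {"jaw":1,"x":0.5,"y":-10,"z":1.2,"rx":0,"ry":0,"rz":0}
    - {"jaw":1,"x":1.4,"y":-10,"z":3.4,"rx":0,"ry":0,"rz":0}
    - {"jaw":1,"x":2.7,"y":-10,"z":6.5,"rx":0,"ry":0,"rz":0}
    - {"jaw":1,"x":4.0,"y":-10,"z":9.7,"rx":0,"ry":0,"rz":0}
    - {"jaw":1,"x":5.4,"y":-10,"z":13,"rx":0,"ry":0,"rz":0}
    - {"jaw":1,"x":6.8,"y":-10,"z":16.3,"rx":0,"ry":0,"rz":0}
    - {"jaw":1,"x":8.2,"y":-10,"z":19.6,"rx":0,"ry":0,"rz":0}

```text
time: 6.7
ee_pos: [0.6078, 0.0478, 0.2028]
tcp_rot: [-0.162, 0.161, -0.688, 0.688]
force: [1.2, -0.7, -2.2]
opening: 0.54
```

Call:
play_rows:
  steps:
    - {"jaw":1,"x":1.3,"y":0,"z":3.2,"rx":0,"ry":0,"rz":0}
    - {"jaw":1,"x":2.6,"y":0,"z":6.4,"rx":0,"ry":0,"rz":0}
    - {"jaw":1,"x":4.0,"y":0,"z":9.6,"rx":0,"ry":0,"rz":0}
    - {"jaw":1,"x":5.3,"y":0,"z":12.8,"rx":0,"ry":0,"rz":0}
    - {"jaw":1,"x":6.6,"y":0,"z":16.0,"rx":0,"ry":0,"rz":0}
    - {"jaw":1,"x":7.6,"y":0,"z":18.4,"rx":0,"ry":0,"rz":0}
    - {"jaw":1,"x":8.3,"y":0,"z":20.0,"rx":0,"ry":0,"rz":0}
    - {"jaw":1,"x":8.5,"y":0,"z":20.5,"rx":0,"ry":0,"rz":0}
    - {"jaw":1,"x":8.5,"y":0,"z":20.5,"rx":0,"ry":0,"rz":0}
    - {"jaw":1,"x":8.5,"y":0,"z":20.5,"rx":0,"ry":0,"rz":0}

```text
time: 7.53
ee_pos: [0.6231, -0.1708, 0.2025]
tcp_rot: [0.162, -0.162, 0.689, -0.688]
force: [0.4, 1.1, -1.7]
opening: 0.541
```

```bash
python3 - <<'E'
from h import *
s=telemetry.observe(); M=Rt(s); e=s['ee_pos'];print(e,s['force'],s['moment'],s['opening'],M.round(3)); print(M.T@(np.array([.624,-.172,.205])-e)*100)
zb=e[2]-.0528
a=viewer.camera('scene'); b=viewer.camera('top')
for n,tip in (('scene',0),('top',0)):
    for t in('bobbin','spindle_tip','bobbin_mid'):
        print(n,t,[(np.round(m['position'],1).tolist(),round(m['p'],2)) for m in models.mark_of(n,t)][:3])
    for m in models.cut_out(n,'bobbin')[:1]:
        ys,xs=np.nonzero(m['pixels']);print(m['rect'],m['p'],fit({n:m['pixels']},lambda x:[((x[0],x[1],zb),.025,.076)],np.array(e[:2])))
    print(n,'expect bobbin bottom',proj(n,[e[0],e[1],zb]))
cv2.imwrite('pics/b.png',np.hstack([cv2.resize(a[100:300,170:370],(400,400),interpolation=2),cv2.resize(b[50:250,300:500],(400,400),interpolation=2)]))
cv2.imwrite('pics/b_scene.png',a)
E
```

```text
[ 0.62311629 -0.17077825  0.20251115] [ 0.35159062  1.11407849 -1.67695717] [ 0.04071128 -0.05760932  0.02070993] 0.5411917366898384 [[-0.895  0.     0.445]
 [-0.445  0.001 -0.895]
 [-0.    -1.    -0.   ]]
[-0.02480237 -0.24895064  0.14862237]
scene bobbin [([237.6, 221.4], 0.55), ([494.0, 242.4], 0.31)]
scene spindle_tip [([237.3, 228.0], 0.82)]
scene bobbin_mid [([238.3, 204.8], 0.86)]
[218.5, 184.5, 37.5, 47.1] 0.69 (array([ 0.61815624, -0.17358155]), np.float64(0.07117112270697723))
scene expect bobbin bottom [[239.44901182 221.99286112]]
top bobbin []
top spindle_tip [([386.3, 131.9], 0.98)]
top bobbin_mid []
top expect bobbin bottom [[387.81057468 125.93947496]]
```

View pics/b.png

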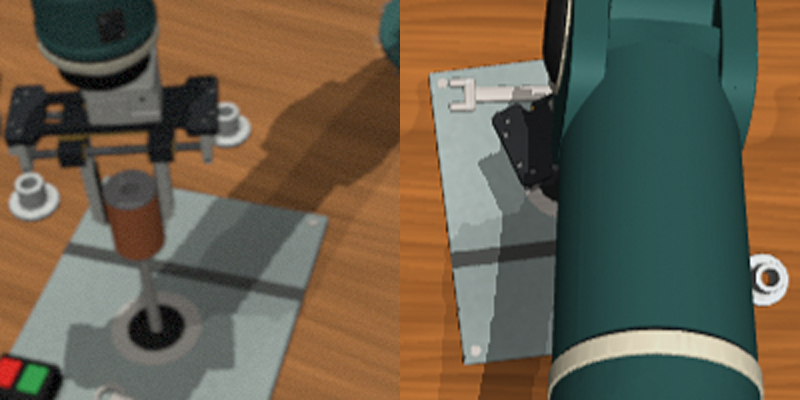

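Seen from the scene camera, the bobbin hangs in line with the spindle at about (238,205). The top view is blocked by the arm. I'll nudge about 1 mm and lower slowly past the tip, watching forces.

Call:
play_rows:
  steps:
    - {"jaw":1,"x":-0.1,"y":0.8,"z":0.05,"rx":0,"ry":0,"rz":0}
    - {"jaw":1,"x":-0.1,"y":1.6,"z":0.05,"rx":0,"ry":0,"rz":0}
    - {"jaw":1,"x":-0.1,"y":2.2,"z":0.05,"rx":0,"ry":0,"rz":0}
    - {"jaw":1,"x":-0.1,"y":2.5,"z":0.05,"rx":0,"ry":0,"rz":0}
    - {"jaw":1,"x":-0.1,"y":2.8,"z":0.05,"rx":0,"ry":0,"rz":0}
    - {"jaw":1,"x":-0.1,"y":3.0,"z":0.05,"rx":0,"ry":0,"rz":0}
    - {"jaw":1,"x":-0.1,"y":3.0,"z":0.05,"rx":0,"ry":0,"rz":0}

```text
time: 8.62
ee_pos: [0.6241, -0.1718, 0.172]
tcp_rot: [0.161, -0.162, 0.689, -0.688]
force: [0.6, -0.7, -2.8]
opening: 0.54
```

```bash
cat > obs.py <<'E'
from h import *
s=telemetry.observe(); M=Rt(s); print('ee',s['ee_pos'].round(4),'F',s['force'].round(2),'M',s['moment'].round(3),'op',round(s['opening'],3),'Ftool',(M.T@s['force']).round(2),'t',s['time'])
E
python3 obs.py
```

```text
ee [ 0.6241 -0.1718  0.172 ] F [ 0.65 -0.67 -2.78] M [-0.004  0.005 -0.006] op 0.54 Ftool [-0.28  2.78  0.89] t 8.6167
```

Call:
play_rows:
  steps:
    - {"jaw":1,"x":0,"y":0.15,"z":0,"rx":0,"ry":0,"rz":0}
    - {"jaw":1,"x":0,"y":0.3,"z":0,"rx":0,"ry":0,"rz":0}
    - {"jaw":1,"x":0,"y":0.45,"z":0,"rx":0,"ry":0,"rz":0}
    - {"jaw":1,"x":0,"y":0.6,"z":0,"rx":0,"ry":0,"rz":0}
    - {"jaw":1,"x":0,"y":0.6,"z":0,"rx":0,"ry":0,"rz":0}

```text
time: 9.03
ee_pos: [0.624, -0.1718, 0.1661]
tcp_rot: [0.161, -0.162, 0.688, -0.688]
force: [-0.1, -1.4, -1.8]
opening: 0.541
```

```bash
python3 obs.py
```

```text
ee [ 0.624  -0.1718  0.1661] F [-0.14 -1.41 -1.81] M [ 0.022 -0.033  0.042] op 0.541 Ftool [0.75 1.81 1.2 ] t 9.0333
```

Noise is about ±1 N, with no clear contact. Continuing.

Call:
play_rows:
  steps:
    - {"jaw":1,"x":0,"y":0.15,"z":0,"rx":0,"ry":0,"rz":0}
    - {"jaw":1,"x":0,"y":0.3,"z":0,"rx":0,"ry":0,"rz":0}
    - {"jaw":1,"x":0,"y":0.45,"z":0,"rx":0,"ry":0,"rz":0}
    - {"jaw":1,"x":0,"y":0.6,"z":0,"rx":0,"ry":0,"rz":0}
    - {"jaw":1,"x":0,"y":0.8,"z":0,"rx":0,"ry":0,"rz":0}
    - {"jaw":1,"x":0,"y":1.0,"z":0,"rx":0,"ry":0,"rz":0}
    - {"jaw":1,"x":0,"y":1.0,"z":0,"rx":0,"ry":0,"rz":0}

```text
time: 9.62
ee_pos: [0.624, -0.1718, 0.1559]
tcp_rot: [0.161, -0.162, 0.689, -0.688]
force: [-0.1, -0.3, -2.1]
opening: 0.543
```

```bash
python3 obs.py; python3 - <<'E'
from h import *
a=viewer.camera('scene'); cv2.imwrite('pics/c.png',cv2.resize(a[160:300,170:330],(800,600)[:2] and (686,600),interpolation=2))
E
```

```text
ee [ 0.624  -0.1718  0.1559] F [-0.07 -0.26 -2.09] M [-0.003  0.051  0.013] op 0.543 Ftool [0.18 2.09 0.21] t 9.6167
```

View pics/c.png

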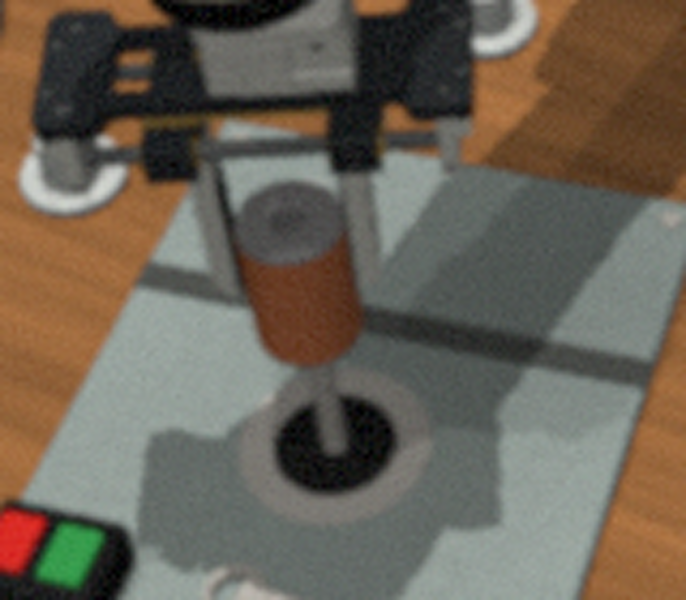

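The spindle emerges centrally under the bobbin and there's no side force, so it's threaded. Lowering on.

Call:
play_rows:
  steps:
    - {"jaw":1,"x":0,"y":0.5,"z":0,"rx":0,"ry":0,"rz":0}
    - {"jaw":1,"x":0,"y":1.2,"z":0,"rx":0,"ry":0,"rz":0}
    - {"jaw":1,"x":0,"y":2.0,"z":0,"rx":0,"ry":0,"rz":0}
    - {"jaw":1,"x":0,"y":2.8,"z":0,"rx":0,"ry":0,"rz":0}
    - {"jaw":1,"x":0,"y":3.6,"z":0,"rx":0,"ry":0,"rz":0}
    - {"jaw":1,"x":0,"y":4.3,"z":0,"rx":0,"ry":0,"rz":0}
    - {"jaw":1,"x":0,"y":4.8,"z":0,"rx":0,"ry":0,"rz":0}
    - {"jaw":1,"x":0,"y":5.0,"z":0,"rx":0,"ry":0,"rz":0}
    - {"jaw":1,"x":0,"y":5.0,"z":0,"rx":0,"ry":0,"rz":0}

```text
time: 10.42
ee_pos: [0.624, -0.1717, 0.1058]
tcp_rot: [0.161, -0.162, 0.689, -0.688]
force: [0.4, 0.7, -1.5]
opening: 0.539
```

```bash
python3 obs.py
```

```text
ee [ 0.624  -0.1717  0.1058] F [ 0.39  0.68 -1.45] M [ 0.001  0.033 -0.043] op 0.539 Ftool [-0.65  1.45 -0.43] t 10.4167
```

Expected home at TCP z ≈ 0.065, which is 4.1 cm more.

Call:
play_rows:
  steps:
    - {"jaw":1,"x":0,"y":0.7,"z":0,"rx":0,"ry":0,"rz":0}
    - {"jaw":1,"x":0,"y":1.4,"z":0,"rx":0,"ry":0,"rz":0}
    - {"jaw":1,"x":0,"y":2.1,"z":0,"rx":0,"ry":0,"rz":0}
    - {"jaw":1,"x":0,"y":2.7,"z":0,"rx":0,"ry":0,"rz":0}
    - {"jaw":1,"x":0,"y":3.2,"z":0,"rx":0,"ry":0,"rz":0}
    - {"jaw":1,"x":0,"y":3.5,"z":0,"rx":0,"ry":0,"rz":0}
    - {"jaw":1,"x":0,"y":3.6,"z":0,"rx":0,"ry":0,"rz":0}
    - {"jaw":1,"x":0,"y":3.7,"z":0,"rx":0,"ry":0,"rz":0}
    - {"jaw":1,"x":0,"y":3.7,"z":0,"rx":0,"ry":0,"rz":0}

```text
time: 11.17
ee_pos: [0.6242, -0.1718, 0.0694]
tcp_rot: [0.161, -0.161, 0.688, -0.688]
force: [0.2, 0.0, -2.7]
opening: 0.541
```

Call:
play_rows:
  steps:
    - {"jaw":1,"x":0,"y":0.1,"z":0,"rx":0,"ry":0,"rz":0}
    - {"jaw":1,"x":0,"y":0.2,"z":0,"rx":0,"ry":0,"rz":0}
    - {"jaw":1,"x":0,"y":0.3,"z":0,"rx":0,"ry":0,"rz":0}
    - {"jaw":1,"x":0,"y":0.3,"z":0,"rx":0,"ry":0,"rz":0}

```text
time: 11.5
ee_pos: [0.6241, -0.1718, 0.0663]
tcp_rot: [0.161, -0.162, 0.688, -0.688]
force: [-0.6, 1.2, -2.8]
opening: 0.539
```

```bash
python3 obs.py
```

```text
ee [ 0.6241 -0.1718  0.0663] F [-0.55  1.17 -2.83] M [-0.019  0.022  0.018] op 0.539 Ftool [-0.03  2.83 -1.3 ] t 11.5
```

Call:
play_rows:
  steps:
    - {"jaw":1,"x":0,"y":0.05,"z":0,"rx":0,"ry":0,"rz":0}
    - {"jaw":1,"x":0,"y":0.1,"z":0,"rx":0,"ry":0,"rz":0}
    - {"jaw":1,"x":0,"y":0.1,"z":0,"rx":0,"ry":0,"rz":0}

```text
time: 11.75
ee_pos: [0.6241, -0.1718, 0.0653]
tcp_rot: [0.161, -0.162, 0.688, -0.688]
force: [0.2, 0.2, -1.9]
opening: 0.542
```

Call:
play_rows:
  steps:
    - {"jaw":1,"x":0,"y":0.05,"z":0,"rx":0,"ry":0,"rz":0}
    - {"jaw":1,"x":0,"y":0.05,"z":0,"rx":0,"ry":0,"rz":0}
    - {"jaw":1,"x":0,"y":0.05,"z":0,"rx":0,"ry":0,"rz":0}

```text
time: 12.0
ee_pos: [0.6242, -0.1718, 0.0649]
tcp_rot: [0.161, -0.162, 0.688, -0.688]
force: [0.2, -0.5, -1.5]
opening: 0.54
```

Call:
play_rows:
  steps:
    - {"jaw":1,"x":0,"y":0.05,"z":0,"rx":0,"ry":0,"rz":0}
    - {"jaw":1,"x":0,"y":0.05,"z":0,"rx":0,"ry":0,"rz":0}
    - {"jaw":1,"x":0,"y":0.05,"z":0,"rx":0,"ry":0,"rz":0}

```text
time: 12.25
ee_pos: [0.6243, -0.1718, 0.0647]
tcp_rot: [-0.162, 0.161, -0.688, 0.688]
force: [-1.8, 0.7, 3.8]
opening: 0.542
```

Call:
play_rows:
  steps:
    - {"jaw":1,"x":0,"y":0.05,"z":0,"rx":0,"ry":0,"rz":0}
    - {"jaw":1,"x":0,"y":0.05,"z":0,"rx":0,"ry":0,"rz":0}
    - {"jaw":1,"x":0,"y":0.05,"z":0,"rx":0,"ry":0,"rz":0}

```text
time: 12.5
ee_pos: [0.6244, -0.1718, 0.0645]
tcp_rot: [-0.162, 0.161, -0.688, 0.688]
force: [-4.1, 1.1, 9.6]
opening: 0.542
```

Contact is firm and gentle (about +10 N) at the expected height. I'll relieve, release and go straight up.

Call:
play_rows:
  steps:
    - {"jaw":1,"x":0,"y":-0.08,"z":0,"rx":0,"ry":0,"rz":0}
    - {"jaw":0.4,"x":0,"y":-0.08,"z":0,"rx":0,"ry":0,"rz":0}
    - {"jaw":0.2,"x":0,"y":-0.08,"z":0,"rx":0,"ry":0,"rz":0}
    - {"jaw":0.1,"x":0,"y":-0.08,"z":0,"rx":0,"ry":0,"rz":0}
    - {"jaw":0,"x":0,"y":-0.08,"z":0,"rx":0,"ry":0,"rz":0}
    - {"jaw":0,"x":0,"y":-0.08,"z":0,"rx":0,"ry":0,"rz":0}
    - {"jaw":0,"x":0,"y":-0.08,"z":0,"rx":0,"ry":0,"rz":0}
    - {"jaw":0,"x":0,"y":-0.08,"z":0,"rx":0,"ry":0,"rz":0}

```text
time: 13.17
ee_pos: [0.6242, -0.1718, 0.0647]
tcp_rot: [0.161, -0.161, 0.688, -0.688]
force: [0.4, 0.4, -0.1]
opening: 0.982
```

Call:
play_rows:
  steps:
    - {"jaw":0,"x":0,"y":-1,"z":0,"rx":0,"ry":0,"rz":0}
    - {"jaw":0,"x":0,"y":-3,"z":0,"rx":0,"ry":0,"rz":0}
    - {"jaw":0,"x":0,"y":-6,"z":0,"rx":0,"ry":0,"rz":0}
    - {"jaw":0,"x":0,"y":-9,"z":0,"rx":0,"ry":0,"rz":0}
    - {"jaw":0,"x":0,"y":-12,"z":0,"rx":0,"ry":0,"rz":0}
    - {"jaw":0,"x":3,"y":-12,"z":0.4,"rx":0,"ry":0,"rz":0}
    - {"jaw":0,"x":6.5,"y":-12,"z":0.8,"rx":0,"ry":0,"rz":0}
    - {"jaw":0,"x":10.5,"y":-12,"z":1.2,"rx":0,"ry":0,"rz":0}
    - {"jaw":0,"x":14.6,"y":-12,"z":1.6,"rx":0,"ry":0,"rz":0}
    - {"jaw":0,"x":14.6,"y":-12,"z":1.6,"rx":0,"ry":0,"rz":0}

```text
time: 14.0
ee_pos: [0.4948, -0.2562, 0.1854]
tcp_rot: [-0.158, 0.16, -0.688, 0.69]
force: [-0.3, -1.4, 0.2]
opening: 0.999
```

```bash
python3 obs.py; python3 - <<'E'
from h import *
a=viewer.camera('scene'); b=viewer.camera('top')
s=telemetry.observe(); M=Rt(s); print(M.T@(np.array([.501,-.2505,.037])-s['ee_pos'])*100)
for m in models.cut_out('scene','bobbin')[:2]:
    print(m['rect'],m['p'],fit({'scene':m['pixels']},lambda x:[((x[0],x[1],.012),.025,.076)],np.array([.622,-.172])))
cv2.imwrite('pics/d.png',np.hstack([cv2.resize(a[130:330,170:370],(400,400),interpolation=2),cv2.resize(b[90:240,340:490],(400,400),interpolation=2)]))
E
```

```text
ee [ 0.4948 -0.2562  0.1854] F [-0.32 -1.45  0.2 ] M [-0.037 -0.009  0.008] op 0.999 Ftool [ 0.92 -0.19  1.16] t 14.0
[-0.19514454 14.88344714 -0.12042602]
[229.1, 230.2, 33.0, 44.1] 0.62 (array([ 0.62024332, -0.17290455]), np.float64(0.11299283753932654))
```

View pics/d.png

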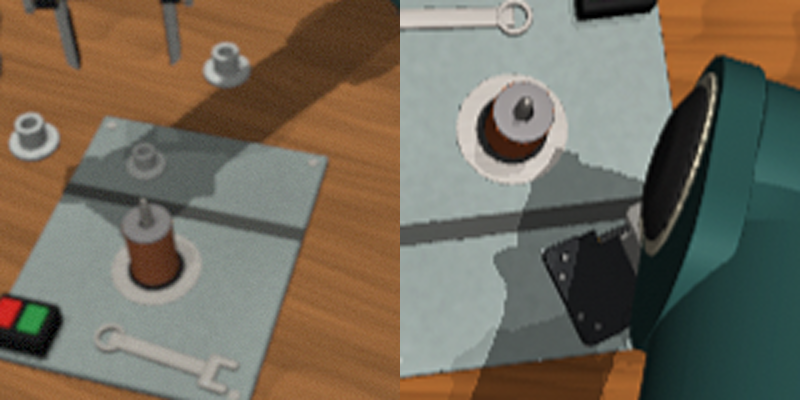

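The scene view shows the bobbin standing home on the plate, with the spindle out of its top at (145,210) in the crop. The collar is untouched at (145,160). I'll let the arm settle and check the offsets.

```bash
python3 obs.py; python3 - <<'E'
from h import *
s=telemetry.observe(); M=Rt(s); print(M.round(3),M.T@(np.array([.501,-.2505,.037])-s['ee_pos'])*100, s['qvel'].round(3))
viewer.camera('top')
for m in models.cut_out('top','bobbin')[:2]:
    print(m['rect'],m['p'],fit({'top':m['pixels']},lambda x:[((x[0],x[1],.012),.025,.076)],np.array([.622,-.172])))
E
```

```text
ee [ 0.5008 -0.2512  0.1857] F [-0.09  0.1   0.9 ] M [-0.004 -0.052  0.046] op 1.0 Ftool [ 0.04 -0.9  -0.13] t 14.15
[[-0.896  0.001  0.444]
 [-0.444 -0.    -0.896]
 [-0.001 -1.     0.001]] [-0.03874574 14.86501048 -0.06478336] [-0.027  0.018 -0.013 -0.015 -0.    -0.002 -0.003]
[372.5, 119.6, 24.1, 29.7] 0.84 (array([ 0.62579569, -0.17377372]), np.float64(0.1061937533086289))
```

Call:
play_rows:
  steps:
    - {"jaw":0,"x":-0.15,"y":3,"z":-0.1,"rx":0,"ry":0,"rz":0}
    - {"jaw":0,"x":-0.15,"y":6,"z":-0.1,"rx":0,"ry":0,"rz":0}
    - {"jaw":0,"x":-0.15,"y":9,"z":-0.1,"rx":0,"ry":0,"rz":0}
    - {"jaw":0,"x":-0.15,"y":11.5,"z":-0.1,"rx":0,"ry":0,"rz":0}
    - {"jaw":0,"x":-0.15,"y":13.5,"z":-0.1,"rx":0,"ry":0,"rz":0}
    - {"jaw":0,"x":-0.15,"y":14.5,"z":-0.1,"rx":0,"ry":0,"rz":0}
    - {"jaw":0,"x":-0.15,"y":14.8,"z":-0.1,"rx":0,"ry":0,"rz":0}
    - {"jaw":0,"x":-0.15,"y":14.8,"z":-0.1,"rx":0,"ry":0,"rz":0}

```text
time: 14.92
ee_pos: [0.5019, -0.2489, 0.0366]
tcp_rot: [0.162, -0.162, 0.689, -0.688]
force: [0.8, 0.7, 0.9]
opening: 1.0
```

```bash
python3 obs.py; python3 - <<'E'
from h import *
a=viewer.camera('scene')
cv2.imwrite('pics/e.png',cv2.resize(a[140:280,170:330],(686,600),interpolation=2))
E
```

```text
ee [ 0.5019 -0.2489  0.0366] F [0.82 0.66 0.88] M [-0.043  0.028  0.041] op 1.0 Ftool [-1.03 -0.88 -0.23] t 14.9167
```

View pics/e.png

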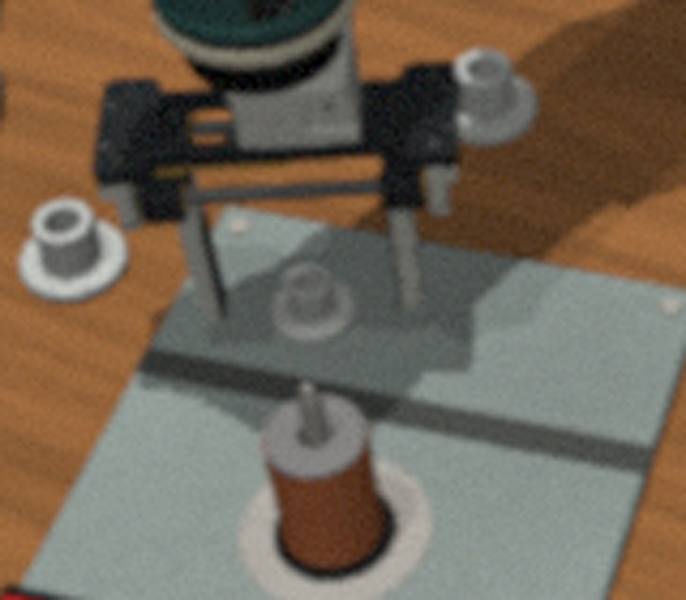

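The fingers straddle the collar hub at (310,290), with tips just above the flange level. Closing.

Call:
play_rows:
  steps:
    - {"jaw":0.4,"x":0,"y":0,"z":0,"rx":0,"ry":0,"rz":0}
    - {"jaw":0.6,"x":0,"y":0,"z":0,"rx":0,"ry":0,"rz":0}
    - {"jaw":0.7,"x":0,"y":0,"z":0,"rx":0,"ry":0,"rz":0}
    - {"jaw":0.8,"x":0,"y":0,"z":0,"rx":0,"ry":0,"rz":0}
    - {"jaw":1,"x":0,"y":0,"z":0,"rx":0,"ry":0,"rz":0}
    - {"jaw":1,"x":0,"y":0,"z":0,"rx":0,"ry":0,"rz":0}
    - {"jaw":1,"x":0,"y":0,"z":0,"rx":0,"ry":0,"rz":0}
    - {"jaw":1,"x":0,"y":0,"z":0,"rx":0,"ry":0,"rz":0}
    - {"jaw":1,"x":0,"y":0,"z":0,"rx":0,"ry":0,"rz":0}
    - {"jaw":1,"x":0,"y":0,"z":0,"rx":0,"ry":0,"rz":0}
  newtons: 14

```text
time: 15.8
ee_pos: [0.5014, -0.2495, 0.0367]
tcp_rot: [0.161, -0.162, 0.688, -0.688]
force: [-0.1, 1.0, -0.5]
opening: 0.323
```

Call:
play_rows:
  steps:
    - {"jaw":1,"x":0,"y":0,"z":0,"rx":0,"ry":0,"rz":0}
    - {"jaw":1,"x":0,"y":0,"z":0,"rx":0,"ry":0,"rz":0}
    - {"jaw":1,"x":0,"y":0,"z":0,"rx":0,"ry":0,"rz":0}
    - {"jaw":1,"x":0,"y":0,"z":0,"rx":0,"ry":0,"rz":0}

```text
time: 16.13
ee_pos: [0.5014, -0.2495, 0.0367]
tcp_rot: [0.161, -0.162, 0.688, -0.688]
force: [-0.5, 0.2, -0.8]
opening: 0.27
```

```bash
python3 obs.py
```

```text
ee [ 0.5014 -0.2495  0.0367] F [-0.47  0.24 -0.78] M [-0.028  0.029 -0.011] op 0.27 Ftool [ 0.31  0.78 -0.43] t 16.1333
```

Call:
play_rows:
  steps:
    - {"jaw":1,"x":0,"y":-1,"z":0,"rx":0,"ry":0,"rz":0}
    - {"jaw":1,"x":0,"y":-3,"z":0,"rx":0,"ry":0,"rz":0}
    - {"jaw":1,"x":0,"y":-6,"z":0,"rx":0,"ry":0,"rz":0}
    - {"jaw":1,"x":0,"y":-9,"z":0,"rx":0,"ry":0,"rz":0}
    - {"jaw":1,"x":0,"y":-12,"z":0,"rx":0,"ry":0,"rz":0}
    - {"jaw":1,"x":0,"y":-14,"z":0,"rx":0,"ry":0,"rz":0}
    - {"jaw":1,"x":0,"y":-14.5,"z":0,"rx":0,"ry":0,"rz":0}

```text
time: 16.72
ee_pos: [0.5027, -0.2499, 0.186]
tcp_rot: [-0.163, 0.16, -0.687, 0.69]
force: [1.4, -0.7, -0.6]
opening: 0.27
```

Call:
play_rows:
  steps:
    - {"jaw":1,"x":-1.5,"y":0,"z":-0.2,"rx":0,"ry":0,"rz":0}
    - {"jaw":1,"x":-4,"y":0,"z":-0.4,"rx":0,"ry":0,"rz":0}
    - {"jaw":1,"x":-7,"y":0,"z":-0.7,"rx":0,"ry":0,"rz":0}
    - {"jaw":1,"x":-10,"y":0,"z":-1.0,"rx":0,"ry":0,"rz":0}
    - {"jaw":1,"x":-12.5,"y":0,"z":-1.3,"rx":0,"ry":0,"rz":0}
    - {"jaw":1,"x":-14,"y":0,"z":-1.5,"rx":0,"ry":0,"rz":0}
    - {"jaw":1,"x":-14.4,"y":0,"z":-1.5,"rx":0,"ry":0,"rz":0}
    - {"jaw":1,"x":-14.4,"y":0,"z":-1.5,"rx":0,"ry":0,"rz":0}
    - {"jaw":1,"x":-14.4,"y":0,"z":-1.5,"rx":0,"ry":0,"rz":0}

```text
time: 17.47
ee_pos: [0.623, -0.1727, 0.1813]
tcp_rot: [0.161, -0.162, 0.689, -0.688]
force: [-0.3, -1.2, -0.2]
opening: 0.269
```

```bash
python3 obs.py; python3 - <<'E'
from h import *
a=viewer.camera('scene'); s=telemetry.observe(); e=s['ee_pos']; zc=e[2]-.0367+.012
for m in models.cut_out('scene','collar')[:5]:
    r=m['rect']; print(np.round(r),m['p'])
    if 215<r[0]+r[2]/2<265 and r[1]>180: print(fit({'scene':m['pixels']},lambda x:[((x[0],x[1],zc),.023,.006),((x[0],x[1],zc+.006),.013,.022)],np.array(e[:2])))
print([(np.round(m['position'],1).tolist(),round(m['p'],2)) for m in models.mark_of('scene','collar')], 'expected',proj('scene',[e[0],e[1],zc]), 'tip',proj('scene',[.624,-.172,.124]))
for m in models.cut_out('scene','bobbin')[:1]: print(m['rect'])
cv2.imwrite('pics/f.png',cv2.resize(a[140:280,170:330],(686,600),interpolation=2))
E
```

```text
ee [ 0.623  -0.1727  0.1813] F [-0.34 -1.21 -0.16] M [-0.037  0.01   0.001] op 0.269 Ftool [0.84 0.16 0.94] t 17.4667
[170. 188.  30.  20.] 0.72
[226. 203.  20.  22.] 0.69
(array([ 0.61948542, -0.1730978 ]), np.float64(0.30157835400225474))
[281. 152.  16.  21.] 0.66
[([234.7, 218.2], 0.84), ([182.0, 200.6], 0.77)] expected [[238.01184907 219.14481371]] tip [[240.3762648  230.62105143]]
[228.9, 230.7, 31.2, 43.9]
```

View pics/f.png

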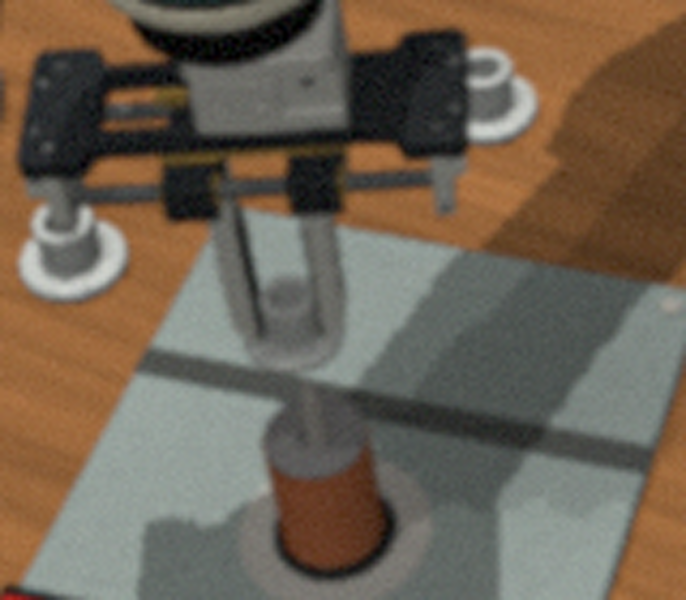

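The collar is held flange down just above and behind the spindle tip, at about (309,385) in the crop. I'll shift 1–1.5 mm and lower slowly.

Call:
play_rows:
  steps:
    - {"jaw":1,"x":-0.1,"y":1,"z":-0.1,"rx":0,"ry":0,"rz":0}
    - {"jaw":1,"x":-0.1,"y":2,"z":-0.1,"rx":0,"ry":0,"rz":0}
    - {"jaw":1,"x":-0.1,"y":2.8,"z":-0.1,"rx":0,"ry":0,"rz":0}
    - {"jaw":1,"x":-0.1,"y":3.1,"z":-0.1,"rx":0,"ry":0,"rz":0}
    - {"jaw":1,"x":-0.1,"y":3.4,"z":-0.1,"rx":0,"ry":0,"rz":0}
    - {"jaw":1,"x":-0.1,"y":3.6,"z":-0.1,"rx":0,"ry":0,"rz":0}
    - {"jaw":1,"x":-0.1,"y":3.6,"z":-0.1,"rx":0,"ry":0,"rz":0}

```text
time: 18.25
ee_pos: [0.6241, -0.1707, 0.1453]
tcp_rot: [0.161, -0.162, 0.689, -0.688]
force: [0.6, -0.1, -1.2]
opening: 0.268
```

```bash
python3 obs.py
```

```text
ee [ 0.6241 -0.1707  0.1453] F [ 0.57 -0.12 -1.15] M [-0.001  0.016  0.025] op 0.268 Ftool [-0.46  1.15  0.36] t 18.25
```

Call:
play_rows:
  steps:
    - {"jaw":1,"x":0,"y":0.1,"z":0,"rx":0,"ry":0,"rz":0}
    - {"jaw":1,"x":0,"y":0.2,"z":0,"rx":0,"ry":0,"rz":0}
    - {"jaw":1,"x":0,"y":0.3,"z":0,"rx":0,"ry":0,"rz":0}
    - {"jaw":1,"x":0,"y":0.3,"z":0,"rx":0,"ry":0,"rz":0}

```text
time: 18.58
ee_pos: [0.6242, -0.1707, 0.1427]
tcp_rot: [0.161, -0.161, 0.688, -0.688]
force: [-0.6, -0.8, -0.6]
opening: 0.264
```

Call:
play_rows:
  steps:
    - {"jaw":1,"x":0,"y":0.1,"z":0,"rx":0,"ry":0,"rz":0}
    - {"jaw":1,"x":0,"y":0.2,"z":0,"rx":0,"ry":0,"rz":0}
    - {"jaw":1,"x":0,"y":0.3,"z":0,"rx":0,"ry":0,"rz":0}
    - {"jaw":1,"x":0,"y":0.3,"z":0,"rx":0,"ry":0,"rz":0}

```text
time: 18.92
ee_pos: [0.6241, -0.1707, 0.1395]
tcp_rot: [0.161, -0.162, 0.689, -0.688]
force: [-0.2, 0.2, -0.9]
opening: 0.273
```

```bash
python3 obs.py
```

```text
ee [ 0.6241 -0.1707  0.1395] F [-0.15  0.24 -0.85] M [0.019 0.045 0.083] op 0.273 Ftool [ 0.03  0.85 -0.28] t 18.9167
```

Call:
play_rows:
  steps:
    - {"jaw":1,"x":0,"y":0.15,"z":0,"rx":0,"ry":0,"rz":0}
    - {"jaw":1,"x":0,"y":0.3,"z":0,"rx":0,"ry":0,"rz":0}
    - {"jaw":1,"x":0,"y":0.45,"z":0,"rx":0,"ry":0,"rz":0}
    - {"jaw":1,"x":0,"y":0.6,"z":0,"rx":0,"ry":0,"rz":0}
    - {"jaw":1,"x":0,"y":0.6,"z":0,"rx":0,"ry":0,"rz":0}

```text
time: 19.33
ee_pos: [0.624, -0.1707, 0.1333]
tcp_rot: [0.161, -0.162, 0.689, -0.688]
force: [-0.5, 0.8, -1.1]
opening: 0.267
```

Call:
play_rows:
  steps:
    - {"jaw":1,"x":0,"y":0.3,"z":0,"rx":0,"ry":0,"rz":0}
    - {"jaw":1,"x":0,"y":0.6,"z":0,"rx":0,"ry":0,"rz":0}
    - {"jaw":1,"x":0,"y":0.9,"z":0,"rx":0,"ry":0,"rz":0}
    - {"jaw":1,"x":0,"y":1.2,"z":0,"rx":0,"ry":0,"rz":0}
    - {"jaw":1,"x":0,"y":1.5,"z":0,"rx":0,"ry":0,"rz":0}
    - {"jaw":1,"x":0,"y":1.7,"z":0,"rx":0,"ry":0,"rz":0}
    - {"jaw":1,"x":0,"y":1.7,"z":0,"rx":0,"ry":0,"rz":0}

```text
time: 19.92
ee_pos: [0.624, -0.1707, 0.1162]
tcp_rot: [0.161, -0.162, 0.689, -0.688]
force: [0.6, 0.3, -1.1]
opening: 0.273
```

```bash
python3 obs.py
```

```text
ee [ 0.624  -0.1707  0.1162] F [ 0.59  0.34 -1.14] M [-0.017  0.046  0.01 ] op 0.273 Ftool [-0.68  1.14 -0.04] t 19.9167
```

Threaded with no side force; 3.5 mm left to go.

Call:
play_rows:
  steps:
    - {"jaw":1,"x":0,"y":0.1,"z":0,"rx":0,"ry":0,"rz":0}
    - {"jaw":1,"x":0,"y":0.2,"z":0,"rx":0,"ry":0,"rz":0}
    - {"jaw":1,"x":0,"y":0.25,"z":0,"rx":0,"ry":0,"rz":0}
    - {"jaw":1,"x":0,"y":0.25,"z":0,"rx":0,"ry":0,"rz":0}

```text
time: 20.25
ee_pos: [0.6242, -0.1707, 0.1142]
tcp_rot: [0.161, -0.162, 0.688, -0.688]
force: [-0.5, -0.5, -1.1]
opening: 0.265
```

Call:
play_rows:
  steps:
    - {"jaw":1,"x":0,"y":0.05,"z":0,"rx":0,"ry":0,"rz":0}
    - {"jaw":1,"x":0,"y":0.05,"z":0,"rx":0,"ry":0,"rz":0}
    - {"jaw":1,"x":0,"y":0.05,"z":0,"rx":0,"ry":0,"rz":0}

```text
time: 20.5
ee_pos: [0.6242, -0.1707, 0.1137]
tcp_rot: [0.161, -0.162, 0.688, -0.688]
force: [0.5, 0.3, -1.2]
opening: 0.27
```

Call:
play_rows:
  steps:
    - {"jaw":1,"x":0,"y":0.05,"z":0,"rx":0,"ry":0,"rz":0}
    - {"jaw":1,"x":0,"y":0.05,"z":0,"rx":0,"ry":0,"rz":0}
    - {"jaw":1,"x":0,"y":0.05,"z":0,"rx":0,"ry":0,"rz":0}

```text
time: 20.75
ee_pos: [0.6242, -0.1707, 0.1132]
tcp_rot: [0.161, -0.162, 0.688, -0.688]
force: [-0.9, 0.1, -1.0]
opening: 0.27
```

Call:
play_rows:
  steps:
    - {"jaw":1,"x":0,"y":0.05,"z":0,"rx":0,"ry":0,"rz":0}
    - {"jaw":1,"x":0,"y":0.05,"z":0,"rx":0,"ry":0,"rz":0}
    - {"jaw":1,"x":0,"y":0.05,"z":0,"rx":0,"ry":0,"rz":0}

```text
time: 21.0
ee_pos: [0.6242, -0.1707, 0.1127]
tcp_rot: [0.161, -0.161, 0.688, -0.688]
force: [-0.1, 0.4, 0.2]
opening: 0.273
```

Call:
play_rows:
  steps:
    - {"jaw":1,"x":0,"y":0.05,"z":0,"rx":0,"ry":0,"rz":0}
    - {"jaw":1,"x":0,"y":0.05,"z":0,"rx":0,"ry":0,"rz":0}
    - {"jaw":1,"x":0,"y":0.05,"z":0,"rx":0,"ry":0,"rz":0}

```text
time: 21.25
ee_pos: [0.6244, -0.1707, 0.1127]
tcp_rot: [-0.162, 0.161, -0.688, 0.688]
force: [-1.5, 1.0, 5.0]
opening: 0.272
```

The collar has seated at the expected height (0.1127). Release and retreat.

Call:
play_rows:
  steps:
    - {"jaw":1,"x":0,"y":-0.04,"z":0,"rx":0,"ry":0,"rz":0}
    - {"jaw":0.7,"x":0,"y":-0.04,"z":0,"rx":0,"ry":0,"rz":0}
    - {"jaw":0.6,"x":0,"y":-0.04,"z":0,"rx":0,"ry":0,"rz":0}
    - {"jaw":0.4,"x":0,"y":-0.04,"z":0,"rx":0,"ry":0,"rz":0}
    - {"jaw":0,"x":0,"y":-0.04,"z":0,"rx":0,"ry":0,"rz":0}
    - {"jaw":0,"x":0,"y":-0.04,"z":0,"rx":0,"ry":0,"rz":0}
    - {"jaw":0,"x":0,"y":-0.04,"z":0,"rx":0,"ry":0,"rz":0}
    - {"jaw":0,"x":0,"y":-0.04,"z":0,"rx":0,"ry":0,"rz":0}
    - {"jaw":0,"x":0,"y":-0.04,"z":0,"rx":0,"ry":0,"rz":0}
    - {"jaw":0,"x":0,"y":-0.04,"z":0,"rx":0,"ry":0,"rz":0}

```text
time: 22.08
ee_pos: [0.6242, -0.1707, 0.1126]
tcp_rot: [0.161, -0.162, 0.688, -0.688]
force: [0.0, -0.6, 0.2]
opening: 0.831
```

Call:
play_rows:
  steps:
    - {"jaw":0,"x":0,"y":-0.7,"z":0,"rx":0,"ry":0,"rz":0}
    - {"jaw":0,"x":0,"y":-2,"z":0,"rx":0,"ry":0,"rz":0}
    - {"jaw":0,"x":0,"y":-5,"z":0,"rx":0,"ry":0,"rz":0}
    - {"jaw":0,"x":0,"y":-8,"z":0,"rx":0,"ry":0,"rz":0}
    - {"jaw":0,"x":0,"y":-10,"z":0,"rx":0,"ry":0,"rz":0}
    - {"jaw":0,"x":3,"y":-11,"z":3,"rx":0,"ry":0,"rz":0}
    - {"jaw":0,"x":6,"y":-11,"z":5,"rx":0,"ry":0,"rz":0}
    - {"jaw":0,"x":9,"y":-11,"z":7,"rx":0,"ry":0,"rz":0}
    - {"jaw":0,"x":12,"y":-11,"z":10,"rx":0,"ry":0,"rz":0}
    - {"jaw":0,"x":15,"y":-11,"z":13,"rx":0,"ry":0,"rz":0}

```text
time: 22.92
ee_pos: [0.5474, -0.3538, 0.2246]
tcp_rot: [-0.162, 0.161, -0.688, 0.689]
force: [1.2, 0.1, 0.4]
opening: 1.0
```

Call:
play_rows:
  steps:
    - {"jaw":0,"x":0,"y":0,"z":0,"rx":0,"ry":0,"rz":0}
    - {"jaw":0,"x":0,"y":0,"z":0,"rx":0,"ry":0,"rz":0}
    - {"jaw":0,"x":0,"y":0,"z":0,"rx":0,"ry":0,"rz":0}

```text
time: 23.17
ee_pos: [0.5485, -0.3519, 0.2236]
tcp_rot: [-0.162, 0.161, -0.688, 0.688]
force: [0.1, 0.9, -0.4]
opening: 1.0
```

```bash
python3 obs.py; python3 - <<'E'
from h import *
a=viewer.camera('scene');b=viewer.camera('top')
c=(.624,-.1715)
for n,z in(('scene',.116),('scene',.088),('scene',.012),('top',.116)): print(n,z,proj(n,[*c,z]))
cv2.imwrite('pics/g.png',np.hstack([cv2.resize(a[180:300,190:310],(400,400),interpolation=2),cv2.resize(b[80:200,320:440],(400,400),interpolation=2)]))
cv2.imwrite('pics/h.png',a)
E
```

```text
ee [ 0.5485 -0.3519  0.2236] F [ 0.09  0.94 -0.35] M [ 0.109 -0.01   0.007] op 1.0 Ftool [-0.5   0.35 -0.8 ] t 23.1667
scene 0.116 [[241.11528042 233.27140225]]
scene 0.088 [[242.87661963 242.05853494]]
scene 0.012 [[247.32926698 264.23674083]]
top 0.116 [[386.26298044 129.00525048]]
```

View pics/g.png

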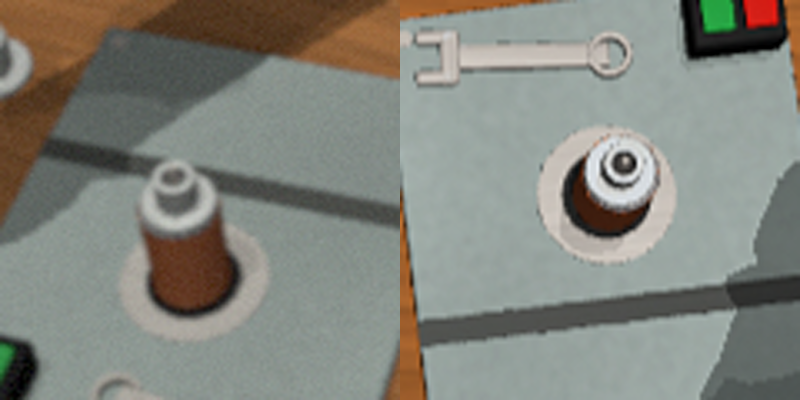

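View pics/h.png

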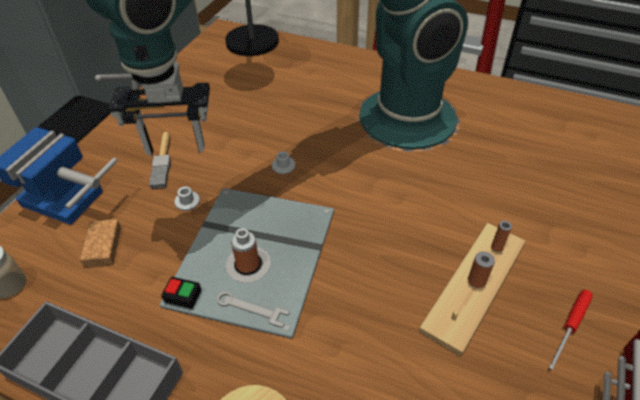

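Both views show the bobbin home on the plate with the collar flat on top, flange down, at (243,240) in the scene picture. The other two bobbins are still on their pegs and the arm is clear.

```bash
python3 -c "
from rig import ticket; print(ticket.close_job())"
```

```text
the job is handed in; nothing more can be done
None
```

The thick bobbin is standing home on the sander's plate over the spindle, and the 46 mm collar sits flat on top of it, flange down. I handed the job in at about 23 s, against the 64 s limit.

- **Bobbin:** I held it with 9 N of grip and lowered it in small steps. It met the plate within about 0.5 mm of the height I had worked out, with about 10 N of contact force, and there was no side force on the way down.
- **Collar:** I held it with 14 N of grip. It met the top of the bobbin at exactly the height I expected, with about 5 N of contact force.
- **Final check:** both camera views show the stack upright on the spindle, the other two bobbins on their pegs, and the gripper open and clear.
- **What disagreed:** the two cameras differed by about 4 mm in x, mostly from calibration. I allowed for that when lining up. The top view was blocked by the arm whenever it was over the spindle, so both parts were lined up using the scene camera and the force readings.

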